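# Two-stage self-test of the emergency light

### The arm

A 7-joint arm with a two-finger parallel gripper is mounted at the origin on the work surface. World frame = base frame: x ahead of the robot, y to its left, z up, the work surface at z = 0. Lengths are in m, angles in rad, forces in N, time in s.
With the tool pointing down it reaches from about 0.425 to 0.925 m from the base axis. Payload 6.8 kg.
Tool frame: the origin (TCP) lies on the front face of the gripper's body, between the roots of the fingers; the fingertips stand 73 mm ahead of it and the grasp point (between the pads) lies 54 mm ahead of it; z points along the fingers, y is the line along which they close (so a half turn about z gives the same grasp; the last joint's range is limited). The gripper opens to 85 mm and grips with 20 to 120 N. Pads are 22 mm wide; open, the fingers measure 114 mm over their backs; the gripper's body (76 mm by 85 mm) begins 54 mm behind the grasp point. The pads swing forward as they close: fully open they stand 13 mm farther back than shut.
Start: joints at [-1.354, 0.477, 0.022, 1.555, -0.011, 1.109, -0.083], TCP at [0.215, 0.64, 0.304] pointing down, gripper open.
Joint ranges: [-2.96, 2.96], [-0.34, 2.1], [-1.41, 1.46], [0.24, 2.44], [-1.37, 4.51], [0.17, 1.92], [-2.96, 2.96]. Speed limits (rad/s): [2.39, 2.39, 3.14, 3.14, 3.14, 3.14, 3.14].

### API

Orientations are given as a unit quaternion [w, x, y, z].
In Python, from station import bot, optics gives the robot as it stands.
- The arm moves only by the tool drive_tool, never from a script. Its argument "deltas" is a list of rows, each an object with "gripper": the closure in counts, from 0 (fully open) to 255 (shut); "offset": the shift along the tool's x, y, z in units of 1000 mm (1.0 is 1000 mm), a list of three; "angular": the turn, a rotation vector about the tool's x, y, z in units of 45 degrees (1.0 is 45 degrees), a list of three. In form: [{"gripper": gripper, "offset": [dx, dy, dz], "angular": [rx, ry, rz]}, ...]. A call has 1 to 5 rows; each row is the pose to reach, as a shift and turn from the pose commanded when the call began, along the tool's axes at that moment; what a row does not reach only later rows make up. A row lasts 1/10 s, in which the tool goes at most 50 mm and 8.59 degrees, less where a joint would pass 70% of its speed; a pose out of reach is approached as far as the arm can. A call with a number of a shift or a turn outside -1 to 1 is refused whole. A call with a gripper value outside its range is refused whole. The fingers move at their own pace and stop on an object; "grip_force" is the grip in N (left out, the last holds). Time passes only in rows, so rows that repeat a pose let the fingers close. It gives the time, the measured TCP pose, the force, the opening and the grip force at its end, in the units of the state.
- bot.get_obs(): the state, without advancing time (a new reading comes with each control period).
- optics.read_camera(name): name is "scene" or "top"; returns the picture (480x640x3 uint8, blue, green, red); there is no depth.
- optics.camera_model(name): a dict with "fx", "fy", "cx", "cy" (pixels), "cam_to_world" (4x4, takes a point from camera to world coordinates). Camera axes: x right, y up, looking along -z (the intrinsics and any distortion apply to the point x, -y, -z); pixel columns grow to the right and rows downward; lengths in m; the calibration is good to about 2 mm. A picture is of the moment at which its call begins. camera_model takes no time and is no camera call.
- bot.hand_in(): hands the job in; it is judged then, once.
The state is a dict: "t": time; "q": joint angles; "joint_vel": joint speeds; "joint_torque": joint torques, N m; "eef_pos": TCP position; "tool_rot": TCP orientation; "contact_force": force on the tool from outside, world axes, zero at the start; "torque": the same for the moment, N m; "gripper_width": opening from 0.0 (shut) to 1.0 (fully open); "grasp_force": force on a finger pad.
Only numpy, scipy, OpenCV 4.12 (cv2) and the standard library are available. Lean on these libraries where they do the work, as an engineer would, in place of code of your own. Each camera call takes 0.05 s, during which the arm holds its last target. There are 200 camera calls.

### The job

Run the self-test of the slim emergency light in the clip rail: from above, press the tall round test cap at the end of the light down to its halfway stop, hold it there for two seconds, then press it fully down for a moment. Let go so that it springs right back up. Leave the grey socket tester, which has a small button of its own, alone.

Things in the scene. Friction and masses are not known exactly. Their poses are not given: they have to be found in the camera images.
- test_cap (a point): Top centre of the test cap, an upright white plastic cylinder 32 mm across, 26 mm proud of a fixed slim white light (60 x 300 x 30 mm, lying flat in two chrome clips, lens up), 35 mm from one short end; the other end has only a low clear dome. Untouched it is 132 mm above the table, 20 mm above the lens cover (edge 45 mm away). z up, y along the light to the dome. Moves with the cap.
- test_first (a joint): First stage of the test cap, straight down: 0 m untouched, 0.010 m at the halfway stop (and beyond it). Springs take 1.5 N at the start, 3.5 N on reaching the stop. At the stop nothing more moves until the push exceeds 11 N. It springs back up when let go.
- test_second (a joint): Second stage of the test cap, straight down, past the halfway stop: 0 m until the push exceeds 11 N, 0.010 m when fully down (15 N, then a hard stop; the cap's top is then 20 mm lower than untouched). Springs back when let go.
- tester_key (a point): Centre of the top of the small round button (18 mm across, 8 mm proud) on the grey plastic socket tester, a loose block 50 x 66 mm and 36 mm high with three brass pins on one side, on the mesh floor. Not to be pressed or shoved. Its own z axis is up.

How it is judged:
On the way, in this order (a step that is already met when the one before it is completed fails the run):
1. the test cap is pressed to its halfway stop and held there for a second or more (value of joint test_first above 0.008 m and value of joint test_second below 0.005 m), for 1 s.
2. then the test cap is pressed fully down (value of joint test_second above 0.008 m), for 0.1 s.
At the end, for the whole second after the job is handed in: The test cap has been let go and is back up: both stages within 2 mm of untouched (value of joint each of test_first, test_second below 0.002 m).
It fails at once if the socket tester's button is pressed or the tester is shoved (its button's top moves more than 4 mm) (distance of tester_key from where it was at the start of the episode above 0.004 m).
It also fails if it takes over 32 s, if anything falls off the work surface, if the arm or the gripper's body presses on something with over 40 N, if the wrist force passes 120 N, or if a joint passes its speed limit or range.

## Working session

There is one attempt and no reset: what is moved stays moved. The work goes in short steps, Python scripts to look and compute and a tool call to move; the robot and the scene stay as the last step left them, time stands still between calls to the robot, and variables do not carry over. Pictures are saved under pics/ and viewed, at most 10 in all, crops included, and the job is handed in when it is done.

Besides the shell and the picture viewer there is one more tool, called in YAML: its name, and indented under it one key for each argument. drive_tool: Moves the arm, as the interface text tells. Its arguments: {"type":"object","properties":{"deltas":{"type":"array"},"grip_force":{"type":"number"}},"required":["deltas"]}

```bash
mkdir -p pics; python3 - <<'E'
from station import bot, optics
import cv2,numpy as np
np.set_printoptions(precision=4,suppress=True)
for n in("scene","top"):
    cv2.imwrite(f"pics/{n}1.png",optics.read_camera(n)); print(n,optics.camera_model(n))
o=bot.get_obs();print({k:o[k] for k in("t","eef_pos","tool_rot","contact_force","gripper_width")})
E
```

```text
scene {'fx': 525.7760918297892, 'fy': 525.7760918297892, 'cx': 322.5118367108739, 'cy': 241.40234169691934, 'cam_to_world': array([[-0.5642, -0.4765,  0.6742,  1.0175],
       [ 0.8255, -0.3141,  0.4689,  0.2795],
       [-0.0116,  0.8212,  0.5706,  0.5709],
       [ 0.    ,  0.    ,  0.    ,  1.    ]])}
top {'fx': 593.003385513142, 'fy': 593.003385513142, 'cx': 323.1876811582555, 'cy': 238.66785928279478, 'cam_to_world': array([[-0.0027,  0.9928, -0.1199,  0.3832],
       [-1.    , -0.0027,  0.0007, -0.0676],
       [ 0.0004,  0.1199,  0.9928,  1.1589],
       [ 0.    ,  0.    ,  0.    ,  1.    ]])}
{'t': 0.1, 'eef_pos': array([0.2152, 0.6393, 0.303 ]), 'tool_rot': array([-0.0001,  0.1617,  0.9868, -0.0008]), 'contact_force': array([-0.1437,  0.0367,  0.9193]), 'gripper_width': 1.00036228590068}
```

View pics/scene1.png

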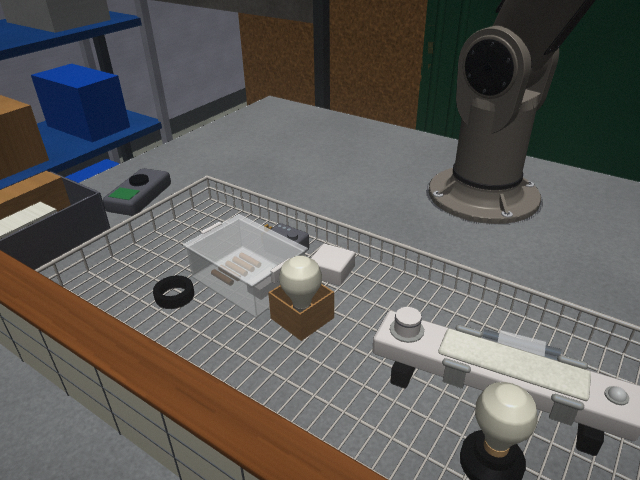

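View pics/top1.png

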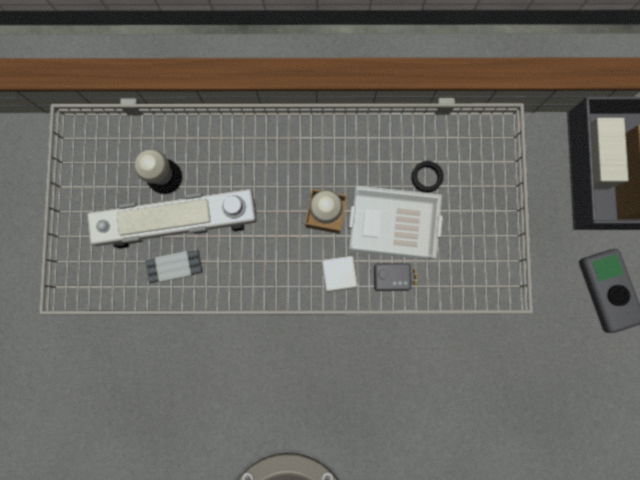

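The cap's top is at about (407,312) in the scene picture and (232,202) in the top picture. The tester is at (393,277) in the top picture, well away. The tall bulb near (155,165) stands by the dome end.

```bash
cat > h.py <<'E'
from station import bot, optics
import cv2,numpy as np
from scipy.spatial.transform import Rotation as R
np.set_printoptions(precision=4,suppress=True)
def ray(n,u,v):
    c=optics.camera_model(n);T=np.array(c["cam_to_world"])
    d=T[:3,:3]@[(u-c["cx"])/c["fx"],-(v-c["cy"])/c["fy"],-1];return T[:3,3],d
def onz(n,u,v,z):
    o,d=ray(n,u,v);return o+d*(z-o[2])/d[2]
def cross(a,b):
    (o1,d1),(o2,d2)=a,b
    s,*_=np.linalg.lstsq(np.c_[d1,-d2],o2-o1,rcond=None)
    p,q=o1+d1*s[0],o2+d2*s[1];return (p+q)/2,np.linalg.norm(p-q)
def delta(p,yaw_axis=None):
    o=bot.get_obs();w=np.array(o["tool_rot"]);r=R.from_quat(w[[1,2,3,0]])
    return r.inv().apply(np.array(p)-o["eef_pos"])
E
python3 - <<'E'
from h import *
print(cross(ray("scene",407,312),ray("top",232.5,202)))
print(onz("scene",407,312,.132),onz("top",232.5,202,.132))
for p in((103,226),(152,160),(325,205),(393,277)): print(p,onz("top",*p,.12))
r=R.from_quat(np.array(bot.get_obs()["tool_rot"])[[1,2,3,0]]);print(r.as_matrix())
a=cv2.imread("pics/scene1.png")[270:390,350:510];b=cv2.imread("pics/top1.png")[160:250,80:270]
cv2.imwrite("pics/c1.png",np.vstack([cv2.resize(a,(400,300),interpolation=2),cv2.resize(b[:,80:200],(400,300),interpolation=2)]))
E
```

```text
(array([0.5714, 0.0912, 0.1359]), np.float64(0.002132466650665412))
[0.5669 0.0904 0.132 ] [0.5726 0.0908 0.132 ]
(103, 226) [0.5323 0.3211 0.12  ]
(152, 160) [0.6516 0.2382 0.12  ]
(325, 205) [ 0.5689 -0.0718  0.12  ]
(393, 277) [ 0.4407 -0.1904  0.12  ]
[[-0.9477  0.3191 -0.0004]
 [ 0.3191  0.9477 -0.0016]
 [-0.0001 -0.0016 -1.    ]]
```

View pics/c1.png

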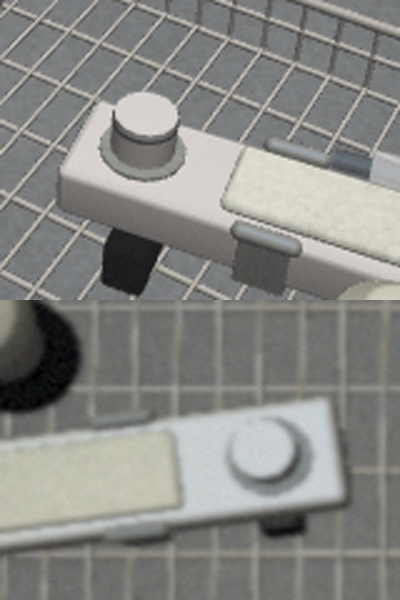

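```bash
python3 - <<'E'
from h import *
print(cross(ray("scene",408.8,316),ray("top",232,204)),onz("scene",408.8,316,.132),onz("top",232,204,.132))
print(delta([.5705,.092,.303]))
E
```

```text
(array([0.5692, 0.0931, 0.1286]), np.float64(0.0021388653346274627)) [0.572  0.0955 0.132 ] [0.569  0.0916 0.132 ]
[-0.5113 -0.4054  0.0007]
```

drive_tool:
  deltas:
    - {"gripper": 255,"offset": [-0.511,-0.405,0],"angular": [0,0,0]}
    - {"gripper": 255,"offset": [-0.511,-0.405,0],"angular": [0,0,0]}
    - {"gripper": 255,"offset": [-0.511,-0.405,0],"angular": [0,0,0]}
    - {"gripper": 255,"offset": [-0.511,-0.405,0],"angular": [0,0,0]}
    - {"gripper": 255,"offset": [-0.511,-0.405,0],"angular": [0,0,0]}
  grip_force: 20

```text
t: 0.6
eef_pos: [0.3522, 0.428, 0.3036]
tool_rot: [-0.0, 0.162, 0.987, -0.0]
contact_force: [0.3, 0.4, 0.5]
gripper_width: 0.145
grasp_force: 0.0
```

```bash
python3 -c "
from h import *
print(bot.get_obs()['q'],delta([.570,.093,.303]))"
```

```text
[-1.0634  0.2788  0.0833  1.8522 -0.027   1.0122  0.277 ] [-0.3133 -0.248   0.0007]
```

drive_tool:
  deltas:
    - {"gripper": 255,"offset": [-0.313,-0.248,0],"angular": [0,0,0]}
    - {"gripper": 255,"offset": [-0.313,-0.248,0],"angular": [0,0,0]}
    - {"gripper": 255,"offset": [-0.313,-0.248,0],"angular": [0,0,0]}
    - {"gripper": 255,"offset": [-0.313,-0.248,0],"angular": [0,0,0]}
    - {"gripper": 255,"offset": [-0.313,-0.248,0],"angular": [0,0,0]}

```text
t: 1.1
eef_pos: [0.4882, 0.2184, 0.3038]
tool_rot: [-0.0, 0.162, 0.987, -0.0]
contact_force: [0.8, -0.2, -0.5]
gripper_width: -0.003
grasp_force: 0.0
```

```bash
python3 -c "
from h import *
print(bot.get_obs()['q'],delta([.570,.093,.235]))"
```

```text
[-0.7188  0.2468  0.2157  1.9026 -0.0624  0.9988  0.7706] [-0.1175 -0.0928  0.0688]
```

drive_tool:
  deltas:
    - {"gripper": 255,"offset": [-0.1175,-0.093,0],"angular": [0,0,0]}
    - {"gripper": 255,"offset": [-0.1175,-0.093,0],"angular": [0,0,0]}
    - {"gripper": 255,"offset": [-0.1175,-0.093,0],"angular": [0,0,0]}
    - {"gripper": 255,"offset": [-0.1175,-0.093,0.03],"angular": [0,0,0]}
    - {"gripper": 255,"offset": [-0.1175,-0.093,0.06],"angular": [0,0,0]}

```text
t: 1.6
eef_pos: [0.5705, 0.0925, 0.2437]
tool_rot: [0.001, 0.164, 0.987, 0.0]
contact_force: [-0.1, 1.0, -0.9]
gripper_width: -0.003
grasp_force: 0.0
```

```bash
python3 - <<'E'
from h import *
for n in("scene","top"):cv2.imwrite(f"pics/{n}2.png",optics.read_camera(n))
a=cv2.imread("pics/scene2.png")[200:380,310:550];b=cv2.imread("pics/top2.png")[140:260,160:320]
cv2.imwrite("pics/c2.png",np.hstack([cv2.resize(a,(400,300)),cv2.resize(b,(400,300))]))
o=bot.get_obs();print(o["t"],o["eef_pos"],o["q"],o["contact_force"],delta([.57,.093,.205]))
E
```

```text
1.7 [0.5669 0.094  0.24  ] [-0.487   0.3932  0.2729  1.8731 -0.1316  0.9008  1.0942] [-0.6587  0.5468 -1.3123] [-0.0035  0.0002  0.0349]
```

View pics/c2.png

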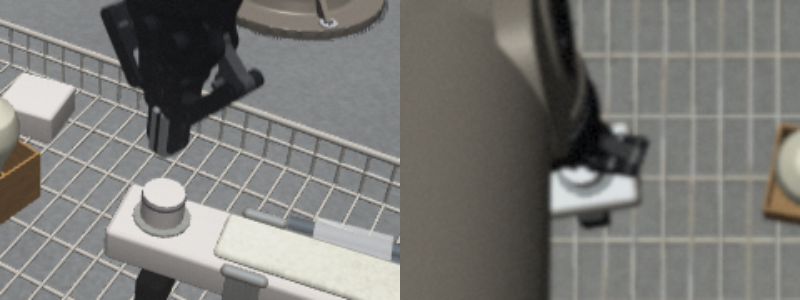

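The shut fingertips stand right over the cap at about scene px (409,289), and the tester is far off.

drive_tool:
  deltas:
    - {"gripper": 255,"offset": [-0.001,0,0.015],"angular": [0,0,0]}
    - {"gripper": 255,"offset": [-0.001,0,0.028],"angular": [0,0,0]}
    - {"gripper": 255,"offset": [-0.001,0,0.028],"angular": [0,0,0]}
    - {"gripper": 255,"offset": [-0.001,0,0.028],"angular": [0,0,0]}

```text
t: 2.1
eef_pos: [0.5704, 0.0946, 0.2161]
tool_rot: [0.0, 0.162, 0.987, 0.0]
contact_force: [0.2, -0.5, -1.0]
gripper_width: 0.003
grasp_force: 0.0
```

```bash
python3 - <<'E'
from h import *
cv2.imwrite("pics/s3.png",cv2.resize(optics.read_camera("scene")[250:370,330:490],(640,480),interpolation=2))
o=bot.get_obs();print(o["t"],o["eef_pos"],o["contact_force"],delta([.57,.093,.205]))
E
```

```text
2.15 [0.5706 0.0946 0.2165] [0.4653 0.5548 0.7033] [ 0.0001 -0.0018  0.0115]
```

View pics/s3.png

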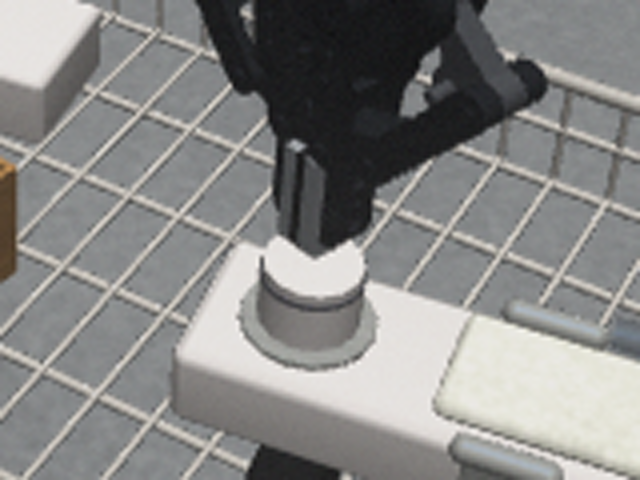

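The fingertips are centred over the cap top (px 315,250 in the crop against cap centre 313,265), about 10 mm above it. I'll go down with the force watched.

drive_tool:
  deltas:
    - {"gripper": 255,"offset": [0,-0.001,0.006],"angular": [0,0,0]}
    - {"gripper": 255,"offset": [0,-0.001,0.012],"angular": [0,0,0]}
    - {"gripper": 255,"offset": [0,-0.001,0.015],"angular": [0,0,0]}
    - {"gripper": 255,"offset": [0,-0.001,0.015],"angular": [0,0,0]}
    - {"gripper": 255,"offset": [0,-0.001,0.015],"angular": [0,0,0]}

```text
t: 2.65
eef_pos: [0.5702, 0.0934, 0.2011]
tool_rot: [0.0, 0.162, 0.987, 0.0]
contact_force: [-0.1, 0.4, 3.2]
gripper_width: -0.004
grasp_force: 1.0
```

drive_tool:
  deltas:
    - {"gripper": 255,"offset": [0,0,0.002],"angular": [0,0,0]}
    - {"gripper": 255,"offset": [0,0,0.004],"angular": [0,0,0]}
    - {"gripper": 255,"offset": [0,0,0.004],"angular": [0,0,0]}

```text
t: 2.95
eef_pos: [0.5701, 0.0935, 0.1968]
tool_rot: [0.0, 0.162, 0.987, 0.0]
contact_force: [0.4, -0.3, 2.3]
gripper_width: 0.003
grasp_force: 1.4
```

drive_tool:
  deltas:
    - {"gripper": 255,"offset": [0,0,0.001],"angular": [0,0,0]}
    - {"gripper": 255,"offset": [0,0,0.001],"angular": [0,0,0]}

```text
t: 3.15
eef_pos: [0.5701, 0.0935, 0.1959]
tool_rot: [0.0, 0.162, 0.987, 0.0]
contact_force: [0.8, -0.1, 2.6]
gripper_width: -0.002
grasp_force: 1.5
```

drive_tool:
  deltas:
    - {"gripper": 255,"offset": [0,0,0.001],"angular": [0,0,0]}
    - {"gripper": 255,"offset": [0,0,0.001],"angular": [0,0,0]}

```text
t: 3.35
eef_pos: [0.5701, 0.0935, 0.1949]
tool_rot: [0.0, 0.162, 0.987, 0.0]
contact_force: [1.1, -1.1, 4.2]
gripper_width: 0.001
grasp_force: 1.6
```

drive_tool:
  deltas:
    - {"gripper": 255,"offset": [0,0,0.001],"angular": [0,0,0]}
    - {"gripper": 255,"offset": [0,0,0.001],"angular": [0,0,0]}

```text
t: 3.55
eef_pos: [0.5703, 0.0934, 0.1946]
tool_rot: [0.0, 0.162, 0.987, 0.0]
contact_force: [-1.8, -0.5, 8.9]
gripper_width: -0.003
grasp_force: 4.7
```

That is the halfway stop: the force jumped to about 9 N with almost no travel. Now I hold for over 2 s.

drive_tool:
  deltas:
    - {"gripper": 255,"offset": [0,0,0],"angular": [0,0,0]}
    - {"gripper": 255,"offset": [0,0,0],"angular": [0,0,0]}
    - {"gripper": 255,"offset": [0,0,0],"angular": [0,0,0]}
    - {"gripper": 255,"offset": [0,0,0],"angular": [0,0,0]}
    - {"gripper": 255,"offset": [0,0,0],"angular": [0,0,0]}

```text
t: 4.05
eef_pos: [0.5703, 0.0935, 0.1946]
tool_rot: [0.0, 0.162, 0.987, 0.0]
contact_force: [-1.1, -1.1, 8.4]
gripper_width: -0.002
grasp_force: 4.4
```

drive_tool:
  deltas:
    - {"gripper": 255,"offset": [0,0,0],"angular": [0,0,0]}
    - {"gripper": 255,"offset": [0,0,0],"angular": [0,0,0]}
    - {"gripper": 255,"offset": [0,0,0],"angular": [0,0,0]}
    - {"gripper": 255,"offset": [0,0,0],"angular": [0,0,0]}
    - {"gripper": 255,"offset": [0,0,0],"angular": [0,0,0]}

```text
t: 4.55
eef_pos: [0.5703, 0.0935, 0.1947]
tool_rot: [0.0, 0.162, 0.987, 0.0]
contact_force: [-0.6, -0.3, 8.6]
gripper_width: 0.003
grasp_force: 4.4
```

drive_tool:
  deltas:
    - {"gripper": 255,"offset": [0,0,0],"angular": [0,0,0]}
    - {"gripper": 255,"offset": [0,0,0],"angular": [0,0,0]}
    - {"gripper": 255,"offset": [0,0,0],"angular": [0,0,0]}
    - {"gripper": 255,"offset": [0,0,0],"angular": [0,0,0]}
    - {"gripper": 255,"offset": [0,0,0],"angular": [0,0,0]}

```text
t: 5.05
eef_pos: [0.5703, 0.0934, 0.1946]
tool_rot: [0.0, 0.162, 0.987, 0.0]
contact_force: [-0.3, -1.2, 8.9]
gripper_width: 0.003
grasp_force: 4.4
```

drive_tool:
  deltas:
    - {"gripper": 255,"offset": [0,0,0],"angular": [0,0,0]}
    - {"gripper": 255,"offset": [0,0,0],"angular": [0,0,0]}
    - {"gripper": 255,"offset": [0,0,0],"angular": [0,0,0]}
    - {"gripper": 255,"offset": [0,0,0],"angular": [0,0,0]}
    - {"gripper": 255,"offset": [0,0,0],"angular": [0,0,0]}

```text
t: 5.55
eef_pos: [0.5703, 0.0935, 0.1946]
tool_rot: [0.0, 0.162, 0.987, 0.0]
contact_force: [-0.3, 0.0, 7.9]
gripper_width: -0.001
grasp_force: 4.4
```

drive_tool:
  deltas:
    - {"gripper": 255,"offset": [0,0,0.004],"angular": [0,0,0]}
    - {"gripper": 255,"offset": [0,0,0.008],"angular": [0,0,0]}
    - {"gripper": 255,"offset": [0,0,0.0095],"angular": [0,0,0]}
    - {"gripper": 255,"offset": [0,0,0.0095],"angular": [0,0,0]}
    - {"gripper": 255,"offset": [0,0,0.0095],"angular": [0,0,0]}

```text
t: 6.05
eef_pos: [0.5704, 0.0935, 0.1857]
tool_rot: [0.0, 0.162, 0.987, 0.0]
contact_force: [-2.1, -0.6, 13.0]
gripper_width: -0.003
grasp_force: 7.0
```

drive_tool:
  deltas:
    - {"gripper": 255,"offset": [0,0,0.001],"angular": [0,0,0]}
    - {"gripper": 255,"offset": [0,0,0.001],"angular": [0,0,0]}
    - {"gripper": 255,"offset": [0,0,0.001],"angular": [0,0,0]}

```text
t: 6.35
eef_pos: [0.5704, 0.0935, 0.1848]
tool_rot: [0.0, 0.162, 0.987, 0.0]
contact_force: [-3.0, -0.8, 13.8]
gripper_width: -0.0
grasp_force: 7.1
```

drive_tool:
  deltas:
    - {"gripper": 255,"offset": [0,0,0.001],"angular": [0,0,0]}
    - {"gripper": 255,"offset": [0,0,0.001],"angular": [0,0,0]}
    - {"gripper": 255,"offset": [0,0,0.001],"angular": [0,0,0]}

```text
t: 6.65
eef_pos: [0.5705, 0.0934, 0.1844]
tool_rot: [0.001, 0.162, 0.987, 0.001]
contact_force: [-4.1, -0.9, 18.8]
gripper_width: 0.002
grasp_force: 9.7
```

The force of 19 N is past the hard stop, so the cap is fully down. Now I raise straight up.

drive_tool:
  deltas:
    - {"gripper": 255,"offset": [0,0,-0.02],"angular": [0,0,0]}
    - {"gripper": 255,"offset": [0,0,-0.05],"angular": [0,0,0]}
    - {"gripper": 255,"offset": [0,0,-0.1],"angular": [0,0,0]}
    - {"gripper": 255,"offset": [0,0,-0.1],"angular": [0,0,0]}
    - {"gripper": 255,"offset": [0,0,-0.1],"angular": [0,0,0]}

```text
t: 7.15
eef_pos: [0.5699, 0.0936, 0.283]
tool_rot: [0.0, 0.162, 0.987, 0.001]
contact_force: [-0.6, -0.4, 0.0]
gripper_width: 0.004
grasp_force: 0.0
```

```bash
python3 - <<'E'
from h import *
cv2.imwrite("pics/s4.png",optics.read_camera("scene"))
o=bot.get_obs();print(o["t"],o["eef_pos"],o["contact_force"])
E
```

```text
7.2 [0.5692 0.0936 0.2817] [ 0.0508  0.3489 -0.1119]
```

View pics/s4.png

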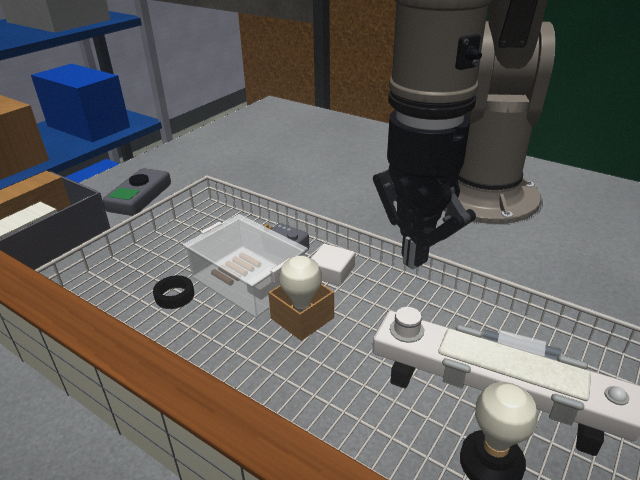

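The cap is back up at (408,316), the same as at the start, and the gripper is clear above it. Nothing else has moved.

```bash
python3 -c "
from station import bot
print(bot.hand_in())"
```

```text
the job is handed in; nothing more can be done
None
```

The job is handed in: I held the test cap at its halfway stop for about 2 s, pressed it fully down (about 19 N), then let go; the last picture shows it back up, with the socket tester untouched.

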